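Stow a lock cylinder under a flush slide cover

TASK

Stow the lock cylinder in its dust-proof case so that brass filings stay out of it: slide the flush cover fully back over the deck by pressing on it with a fingertip, set the cylinder down (do not drop it) in its cradle in the well, then slide the cover fully shut again in the same way. Press gently, just hard enough for the thin cover to follow the fingertip and never with more than 20 N, and leave the tools and the oil bottle where they are.

Things in the scene. Friction and masses are not known exactly. Their poses are not given: they have to be found in the camera images.
- case: Grey plastic case with aluminium rims, 122 (x) x 216 (y) x 44 (z) mm, fixed to the desk, turned any way about z. Origin: centre of its underside; z up, y = slide direction. Rims at z 44 mm leave a clear opening of 104 (x) x 198 (y) mm. Below them, the -y half is a well (x -52 to 52, y -99 to -5, floor at z 8 mm), the +y half a fixed ribbed deck (y -5 to 99, top at z 33.5 mm).
- cover (a joint): Plain aluminium slide cover without handle, 103 (x) x 102 (y) x 4 mm. Value in m: 0 = shut over the well (see well_mid), 0.096 = fully back over the deck (deck_mid), a stop at each end; it stays where left. Sliding it takes about 5 N along the case's y, so a fingertip must press on it with some 10 to 15 N; more than 20 N of contact force damages it.
- seat (a point): Centre of the cradle on the well's floor, at x 0, y -52, z 8 mm of the case; axes as the case. The cylinder lies there with its length along y, between four posts and two end stops, all 9 mm high: 30 mm free between posts in x (posts 6 mm thick, 20 to 33 mm from the seat in y), 78 mm between end stops. The middle 40 mm is free for fingers, 52 mm to the well's wall each side in x.
- cylinder: Brass double profile lock cylinder lying on its side on the desk, 26 (x) x 73 (y) x 17 (z) mm, about 0.19 kg. Origin: centre of its underside; its length is along its y axis, z up. Grip it across x (26 mm) at its middle; either end may point either way in the cradle.
- oil_bottle: Small brown dropper bottle, 33 mm diameter, 102 mm high, standing behind the work; origin under its centre. Leave alone.
- pliers: Pliers lying flat, 49 x 158 x 11 mm; origin under the centre. Leave alone.
- chip_brush: Flat brush with wooden handle lying near the desk's front edge, 36 x 153 x 15 mm; origin under the centre. Leave alone.
- screwdriver: Screwdriver lying behind the case, 25 x 194 x 23 mm; origin under the centre. Leave alone.
- well_mid (a point): Point fixed to the case at x 0, y -48, z 43.5 mm of its frame; axes as the case. The shut cover's middle lies here, its top 0 to 4 mm BELOW this point, depending on how worn its felt runners are (not measured, the same all through a run); the cover gives a further 0.04 mm per N pressed.
- deck_mid (a point): Point fixed to the case at x 0, y +48, z 43.5 mm of its frame; axes as the case. The middle of the cover when it is fully back lies 0 to 4 mm below this point.
Things that resemble listed ones, but are neither listed nor needed, are in the scene too. Of the things that look like the cylinder, the largest one is meant.

How it is judged (in metres and radians):
On the way, in this order (a step that is already met when the one before it is completed fails the run):
1. the cover is slid fully back (at least 90 of 96 mm) (value of joint cover above 0.09 m), for 0.2 s.
2. the cylinder lies in the cradle, let go (horizontal distance between cylinder and seat below 0.006 m and z of cylinder in the frame of seat below 0.003 m and angle between the y axis of cylinder and the y axis of case, either way round below 0.15 rad and contact force between the fingers and cylinder below 0.1 N), for 0.2 s.
3. the cover is slid fully shut over it (within 3 mm) (value of joint cover below 0.003 m), for 0.2 s.
At the end, for the whole second after the job is handed in: The cover is shut to within 3 mm of its stop, and the cylinder lies at rest in the cradle: within 6 mm of the seat sideways and 3 mm in height, its length along the case to within 0.15 rad (value of joint cover below 0.003 m and horizontal distance between cylinder and seat below 0.006 m and z of cylinder in the frame of seat below 0.003 m and angle between the y axis of cylinder and the y axis of case, either way round below 0.15 rad and linear speed of cylinder below 0.02 m/s); the robot touches nothing.
It fails at once if the cover is pressed or pushed with more than 20 N (contact force between cover and anything else above 20 N).
It fails at once if the cylinder is dropped (moves faster than 0.5 m/s while no finger holds it) (linear speed of cylinder above 0.5 m/s and contact force between the fingers and cylinder below 0.1 N).
It fails at once if a bystander is moved by more than 20 mm (distance of any of oil_bottle, pliers, chip_brush, screwdriver from where it was at the start of the episode above 0.02 m).
It also fails if it takes over 72 s, if anything falls off the work surface, if the arm or the gripper's body presses on something with over 40 N, if the wrist force passes 120 N, or if a joint passes its speed limit or range.

ROBOT

A 6-joint arm with a two-finger parallel gripper is mounted at the origin on a cart in front of the work surface, level with it; the furniture and walls round the work are solid. World frame = base frame: x ahead of the robot, y to its left, z up, the work surface at z = 0. Lengths are in mm, angles in rad, forces in N, time in s.
With the tool pointing down it reaches from about 350 to 975 mm from the base axis. Payload 17.4 kg.
Tool frame: the origin (TCP) lies between the finger pads; the fingertips stand 25 mm ahead of it and the grasp point (between the pads) lies 6 mm ahead of it; x points along the fingers, z is the direction in which the jaws open and shut, and the axes are right-handed (so a half turn about x gives the same grasp; the last joint's range is limited). The gripper opens to 85 mm and grips with 20 to 120 N. Pads are 22 mm wide; open, the fingers measure 114 mm over their backs; the gripper's body (76 mm by 85 mm) begins 54 mm behind the grasp point. The pads swing forward as they close: fully open they stand 13 mm farther back than shut.
Start: joints at [-1.22, 0.116, 1.442, -0, 1.584, -0.038], TCP at [255.869, -624.631, 256.303] pointing down, gripper open.
Joint ranges: [-2.83, 2.83], [-0.83, 2.19], [0.07, 2.5], [-1.14, 4.28], [0.01, 3], [-2.97, 2.97]. Speed limits (rad/s): [1.89, 1.89, 2.22, 3.14, 3.14, 3.14].

INTERFACE

Orientations are given as [roll, pitch, yaw] about the fixed x, y, z axes, in that order (R = Rz(yaw) Ry(pitch) Rx(roll)).
In Python, from workcell import r, viewer, finder gives the robot as it stands.
- The arm moves only by the shell command python3 -m creep 'ROWS' [OPENING]. ROWS is JSON, a list of rows, each a list of 4 numbers: the shift along the tool's x, y, z in cm, then the turn about the tool's x in rad. A call has 1 to 20 rows; each row is the pose to reach, as a shift and turn from the pose commanded when the call began, along the tool's axes at that moment; what a row does not reach only later rows make up. A row lasts 1/10 s, in which the tool goes at most 50 mm and 8.59 degrees, less where a joint would pass 70% of its speed; a pose out of reach is approached as far as the arm can. A call with a gripper value outside its range is refused whole. OPENING is the finger opening in cm, from 0 to 8.54, set as the call begins (- or left out, the last holds). The fingers move at their own pace and stop on an object; the grip force is fixed at half the most. Time passes only in rows, so rows that repeat a pose let the fingers close. It gives the time, the measured TCP pose, the force and the opening at its end, in the units of the state.
- r.get_obs(): the state, without advancing time (a new reading comes with each control period).
- viewer.read_camera(name): name is "scene" or "top" or "wrist"; returns (picture, depth): 384x512x3 uint8, blue, green, red; 384x512 float32, mm along the optical axis (not along the pixel's ray), 0 where there is no reading.
- viewer.camera_model(name): a dict with "fx", "fy", "cx", "cy" (pixels), "distortion" ([k1, k2, p1, p2, k3] as OpenCV has them; the pictures are not rectified), "T" (4x4, takes a point from camera to world coordinates); the wrist camera has in their place "mount" (4x4, takes a point from camera to tool coordinates, whose origin is the TCP and whose axes are the tool frame's). Camera axes: x right, y down, z forward; pixel columns grow to the right and rows downward; lengths in mm; the calibration is good to about 2 mm. A picture is of the moment at which its call begins: read the wrist's pose just before it. camera_model takes no time and is no camera call.
- r.job_done(): hands the job in, once; it reports no verdict.
Trained networks look in the newest picture that a camera, given by its name, has taken for a name from the list of things; names that differ only in an ending like _2 or _b are one class to them, and where a whole thing is asked for, a point or a joint stands for the part that bears it (a point fixed in the world has none). Each returns a list of dicts, best first, with "confidence" (0 to 1); they miss things now and then, are a little off and sometimes report something else, mostly with a low value. They report only what shows in the picture. A call takes as long as a camera call. They do not tell look-alikes from the thing itself.
- finder.boxes_of(camera, thing): "bbox" ([left, top, right, bottom] as shares, 0 to 1, of the picture: columns of its width, rows of its height, round what is visible of it).
- finder.silhouettes(camera, thing): "mask" (384x512 bool, what is visible of it) and "bbox" ([left, top, right, bottom] as shares, 0 to 1, of the picture: columns of its width, rows of its height, round what is visible of it).
- finder.spot_point(camera, thing): "centre" ([column, row] as shares, 0 to 1, of the picture: columns of its width, rows of its height: a listed point, or the origin of a listed thing).
The state is a dict: "time": time; "joint_pos": joint angles; "qd": joint speeds; "joint_torque": joint torques, N m; "eef_pos": TCP position; "tcp_rot": TCP orientation; "contact_force": force on the tool from outside, world axes, zero at the start; "wrist_torque": the same for the moment, N m; "opening": finger opening in mm.
Only numpy, scipy, OpenCV 4.12 (cv2) and the standard library are available. Lean on these libraries where they do the work, as an engineer would, in place of code of your own. Each camera call takes 0.05 s, during which the arm holds its last target.

## Working session

There is one attempt and no reset: what is moved stays moved. The work goes in short steps, Python scripts to look and compute and a shell command to move; the robot and the scene stay as the last step left them, time stands still between calls to the robot, and variables do not carry over. Pictures are saved under pics/ and viewed, and the job is handed in when it is done.

```bash
mkdir -p pics; ls
python3 - <<'E'
from workcell import r, viewer, finder
import cv2,numpy as np
o=r.get_obs(); print(o)
for c in ("scene","top"):
    p,d=viewer.read_camera(c); cv2.imwrite(f"pics/{c}0.png",p); np.save(f"pics/{c}0.npy",d)
    print(c,viewer.camera_model(c))
    for t in ("case","cylinder","well_mid","deck_mid","seat","cover"):
        for s in finder.spot_point(c,t)[:4]: print(t,s["confidence"],np.array(s["centre"])*[512,384])
print(viewer.camera_model("wrist"))
E
```

```text
pics
{'time': 0.0, 'joint_pos': array([-1.21981201e+00,  1.16473659e-01,  1.44225021e+00,  1.00919510e-05,
        1.58400900e+00, -3.77738502e-02]), 'qd': array([-1.84820131e-05,  1.31343044e-03,  9.08365209e-04,  1.18201274e-03,
       -7.66029878e-04, -7.92130370e-04]), 'joint_torque': array([ 5.12673541e-04, -7.31978846e+01, -6.32487845e+01,  1.71310569e-05,
        6.30326409e-03, -2.24814164e-05]), 'eef_pos': array([ 255.80707118, -624.4768427 ,  255.57982291]), 'tcp_rot': array([3.09496876, 1.56965607, 1.91293073]), 'contact_force': array([-0.301421  , -0.27992068, -0.45868889]), 'wrist_torque': array([0.0373381 , 0.00740546, 0.03015831]), 'opening': 85.29160146192598}
scene {'fx': 364.53480795616576, 'fy': 364.53480795616576, 'cx': 258.6516931062227, 'cy': 187.8351129944223, 'distortion': array([-0.11779464,  0.        ,  0.        ,  0.        ,  0.        ]), 'T': array([[-8.07101760e-01, -4.72362854e-01,  3.54203449e-01,
         2.65059520e+02],
       [-5.90167009e-01,  6.28164784e-01, -5.07062033e-01,
         2.82352824e+02],
       [ 1.70191361e-02, -6.18289849e-01, -7.85765876e-01,
         7.20609245e+02],
       [ 0.00000000e+00,  0.00000000e+00,  0.00000000e+00,
         1.00000000e+00]])}
case 0.67 [227.7888 241.3824]
cylinder 0.66 [312.9856 203.712 ]
cylinder 0.63 [279.296  185.7024]
cylinder 0.61 [312.9856 166.6176]
well_mid 0.96 [243.712  227.2896]
well_mid 0.55 [222.4128 173.4912]
deck_mid 0.63 [203.3152 234.816 ]
seat 0.63 [247.9104 237.0048]Traceback (most recent call last):
  File "<stdin>", line 8, in <module>
ValueError: it knows: case, chip_brush, cylinder, deck_mid, oil_bottle, pliers, screwdriver, seat, well_mid
```

```bash
cat > h.py <<'E'
from workcell import r, viewer, finder
import cv2,numpy as np
from scipy.spatial.transform import Rotation as Ro
def Tt(o=None):
    o=o or r.get_obs(); T=np.eye(4); T[:3,:3]=Ro.from_euler('xyz',o['tcp_rot']).as_matrix(); T[:3,3]=o['eef_pos']; return T
def cam(c,T=None):
    m=viewer.camera_model(c); K=np.array([[m['fx'],0,m['cx']],[0,m['fy'],m['cy']],[0,0,1]])
    return K,np.array(m['distortion']),(m['T'] if 'T' in m else T@m['mount'])
def ray(c,px,T=None):
    K,D,M=cam(c,T); n=cv2.undistortPoints(np.array(px,float).reshape(-1,1,2),K,D).reshape(-1,2)
    return M[:3,3],np.c_[n,np.ones(len(n))]@M[:3,:3].T
def onplane(c,px,z,T=None):
    o,d=ray(c,px,T); return o+d*((z-o[2])/d[:,2])[:,None]
def bydepth(c,px,dep,T=None):
    o,d=ray(c,px,T); return o+d*np.asarray(dep).reshape(-1,1)
def proj(c,P,T=None):
    K,D,M=cam(c,T); W=np.linalg.inv(M); q,_=cv2.projectPoints(np.asarray(P,float).reshape(-1,1,3),cv2.Rodrigues(W[:3,:3])[0],W[:3,3],K,D); return q.reshape(-1,2)
E
python3 - <<'E'
from h import *
for c in ("top",):
    p,d=viewer.read_camera(c); cv2.imwrite(f"pics/{c}0.png",p); np.save(f"pics/{c}0.npy",d)
    print(c,viewer.camera_model(c))
    for t in ("case","cylinder","well_mid","deck_mid","seat"):
        for s in finder.spot_point(c,t)[:4]: print(t,s["confidence"],np.array(s["centre"])*[512,384])
print(viewer.camera_model("wrist"))
E
```

```text
top {'fx': 372.4767936006948, 'fy': 372.4767936006948, 'cx': 262.4363773064646, 'cy': 190.42458057039468, 'distortion': array([-0.01360276,  0.        ,  0.        ,  0.        ,  0.        ]), 'T': array([[ 9.27406643e-03, -9.90628011e-01,  1.36272282e-01,
         4.42456026e+02],
       [-9.99902863e-01, -1.06050324e-02, -9.04422094e-03,
        -1.30066859e+02],
       [ 1.04046306e-02, -1.36175168e-01, -9.90630136e-01,
         9.29792006e+02],
       [ 0.00000000e+00,  0.00000000e+00,  0.00000000e+00,
         1.00000000e+00]])}
case 0.92 [212.2752 192.9984]
cylinder 0.79 [336.6912 212.0064]
cylinder 0.72 [294.912  235.8912]
cylinder 0.69 [296.3968 194.496 ]
cylinder 0.51 [225.6896 205.7088]
well_mid 0.56 [221.7984 205.7856]
deck_mid 0.97 [193.0752 174.6816]
seat 0.88 [225.9968 207.8976]
{'fx': 266.73421666804967, 'fy': 266.73421666804967, 'cx': 257.4493795116019, 'cy': 192.41863932098508, 'distortion': array([0.00335801, 0.        , 0.        , 0.        , 0.        ]), 'mount': array([[ 1.28231931e-03, -3.22316842e-01,  9.46630978e-01,
        -1.17370563e+02],
       [ 1.30778299e-03, -9.46630407e-01, -3.22318419e-01,
         8.40367231e+01],
       [ 9.99998323e-01,  1.65130302e-03, -7.92361970e-04,
        -7.45836306e-01],
       [ 0.00000000e+00,  0.00000000e+00,  0.00000000e+00,
         1.00000000e+00]])}
```

View pics/scene0.png

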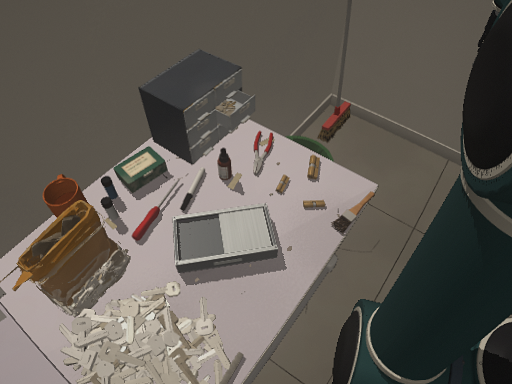

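View pics/top0.png

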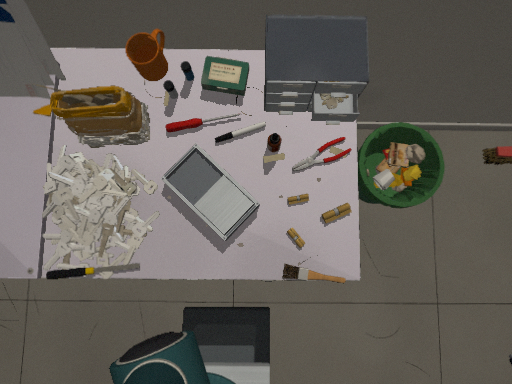

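The top picture shows the case at about (212,193), with the bright cover at its lower right over the well and the dark deck at its upper left. Three cylinder-like things lie at (336,212), (298,199) and (296,237), and the one at (336,212) is the largest. Next I measure them.

Run:
```python
from h import *
p,d=viewer.read_camera("top"); np.save("pics/topd.npy",d)
for t in ("cylinder","case"):
    for s in finder.silhouettes("top",t)[:4]:
        m=s["mask"]; v,u=np.nonzero(m&(d>0)); 
        if len(u)<10: continue
        P=bydepth("top",np.c_[u,v],d[v,u])
        zt=np.percentile(P[:,2],90)
        c,sz,a=cv2.minAreaRect(P[:,:2].astype(np.float32)); print(t,s["confidence"],u.mean().round(1),v.mean().round(1),"n",len(u),"world",np.round(c,1),np.round(sz,1),round(a,1),"z",np.percentile(P[:,2],[5,50,95]).round(1), cv2.boxPoints((c,sz,a)).round(0).tolist())
print("deck",onplane("top",[[193.1,174.7]],43.5),"well",onplane("top",[[221.8,205.8]],43.5),"case", onplane("top",[[212.3,193]],0),onplane("top",[[226,207.9]],8))
print("scene well",onplane("scene",[[243.7,227.3]],43.5),onplane("scene",[[203.3,234.8]],43.5))
cv2.imwrite("pics/crop1.png",cv2.resize(p[130:290,150:360],None,fx=3.5,fy=3.5,interpolation=cv2.INTER_CUBIC))
```

```text
cylinder 0.85 336.3 212.6 n 268 world [ 515.3 -321.4] [24.3 70.6] 25.1 z [ 8.6 14.  18.3] [[489.0, -295.0], [519.0, -358.0], [541.0, -348.0], [511.0, -284.0]]
cylinder 0.7 295.8 237.6 n 165 world [ 453.7 -221.2] [52.1 19.3] 40.0 z [ 4.4  9.4 13.1] [[428.0, -230.0], [440.0, -245.0], [480.0, -212.0], [467.0, -197.0]]
cylinder 0.56 297.5 198.7 n 140 world [ 549.2 -225.9] [19.3 48.6] 7.9 z [ 6.  10.  13.7] [[536.0, -203.0], [543.0, -251.0], [562.0, -249.0], [555.0, -201.0]]
case 0.64 210.3 191.6 n 4588 world [568.   -7.9] [231.1 128. ] 48.1 z [31.5 40.9 45.2] [[443.0, -51.0], [538.0, -137.0], [693.0, 35.0], [598.0, 121.0]]
deck [[600.87446421  29.46624603  43.5       ]] well [[526.30624179 -41.53850327  43.5       ]] case [[562.47314081 -12.54716866   0.        ]] [[524.54631616 -48.52537849   8.        ]]
scene well [[531.72808817 -46.64216816  43.5       ]] [[589.57302255  20.59029305  43.5       ]]
```

View pics/crop1.png

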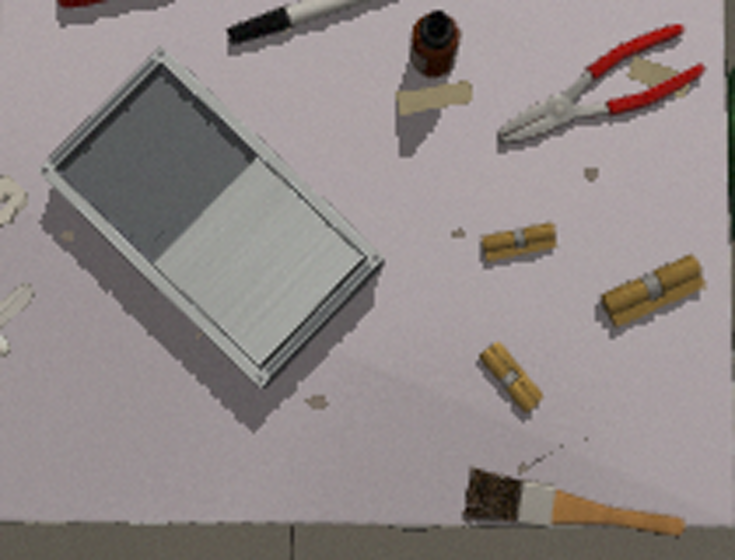

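```bash
cat >> h.py <<'E'
def wrap(a,per): return (a+per/2)%per-per/2
def goto(P,zang=None,T=None):
    """rows shift cm for TCP world P, tool-z horizontal angle zang(rad, mod pi)"""
    T=Tt() if T is None else T
    s=T[:3,:3].T@(np.array(P)-T[:3,3])/10; 
    za=np.arctan2(T[1,2],T[0,2]); t=0
    # tool x down: turn +a about tool x(down) rotates world yaw by -a
    if zang is not None: t=-wrap(zang-za,np.pi)
    print("shift cm",s.round(3),"turn",round(t,3),"or",round(t-np.sign(t)*np.pi,3)); return s,t
E
python3 - <<'E'
from h import *
T=Tt();print(T.round(3)); print("zang",np.degrees(np.arctan2(T[1,2],T[0,2])))
px=np.array([[160,50],[45,172],[263,384],[382,262]])/3.5+[150,130]
P=onplane("top",px,44);print(P.round(1)); print(P.mean(0)); 
e=np.r_[P[0]-P[3]],P[1]-P[2],P[0]-P[1],P[3]-P[2]
for q in e: print(np.linalg.norm(q),np.degrees(np.arctan2(q[1],q[0])))
goto([555,-20,300],np.radians(-43.))
goto([515,-321,250],np.radians(25))
E
```

```text
[[ 0.00000e+00  9.25000e-01  3.79000e-01  2.55889e+02]
 [-0.00000e+00  3.79000e-01 -9.25000e-01 -6.24625e+02]
 [-1.00000e+00  0.00000e+00  0.00000e+00  2.56344e+02]
 [ 0.00000e+00  0.00000e+00  0.00000e+00  1.00000e+00]]
zang -67.7206586483406
[[ 676.2   25.6   44. ]
 [ 589.1  101.7   44. ]
 [ 446.1  -51.4   44. ]
 [ 529.4 -130.6   44. ]]
[560.22059177 -13.6575807   44.        ]
214.34023297392545 46.80317173397449
209.48230116776685 46.951079160576676
115.57637770635178 -41.16027983764979
114.9650587437016 -43.5713068959884
shift cm [ -4.367  50.601 -44.609] turn -0.431 or 2.71
shift cm [  0.634  35.488 -18.272] turn 1.523 or -1.618
```

```bash
python3 -c "
from h import *
goto([561,-13,240],np.radians(-43.))"; python3 -m creep '[[0,51.4,-44.1,-0.43],[0,51.4,-44.1,-0.43],[0,51.4,-44.1,-0.43],[0,51.4,-44.1,-0.43],[0,51.4,-44.1,-0.43],[0,51.4,-44.1,-0.43],[0,51.4,-44.1,-0.43],[0,51.4,-44.1,-0.43],[0,51.4,-44.1,-0.43],[0,51.4,-44.1,-0.43],[0,51.4,-44.1,-0.43],[0,51.4,-44.1,-0.43],[0,51.4,-44.1,-0.43],[0,51.4,-44.1,-0.43],[0,51.4,-44.1,-0.43],[0,51.4,-44.1,-0.43],[0,51.4,-44.1,-0.43]]' 0
cat > look.py <<'E'
from h import *
import sys
o=r.get_obs(); T=Tt(o); p,d=viewer.read_camera("wrist"); n=sys.argv[1]
cv2.imwrite(f"pics/{n}.png",p); np.savez(f"pics/{n}.npz",d=d,T=T)
print(o['time'],o['eef_pos'].round(1),np.degrees(np.arctan2(T[1,2],T[0,2])).round(2),o['contact_force'].round(2),o['opening'].round(1))
E
python3 look.py w1; python3 -c "
from h import *
p=viewer.read_camera('wrist');
for t in ('case','well_mid','deck_mid','seat'):
    for s in finder.spot_point('wrist',t)[:2]:
        q=np.array(s['centre'])*[512,384]; print(t,s['confidence'],q,onplane('wrist',[q],{'case':0,'seat':8}.get(t,43.5),Tt()).round(1))
"
```

```text
shift cm [  1.633  51.421 -45.029] turn -0.431 or 2.71
time: 2.45
eef_pos: [564.1, -22.4, 256.4]
tcp_rot: [-0.256, 1.571, -1.008]
contact_force: [1.3, -0.1, 0.6]
opening: 0.2
case 0.32 [249.7024 125.184 ] [[592.9  24.4   0. ]]
well_mid 0.82 [249.6   201.216] [[528.7 -44.5  43.5]]
deck_mid 0.68 [250.4192 126.1056] [[596.2  24.9  43.5]]
seat 0.7 [250.2144 193.3824] [[527.8 -45.1   8. ]]Traceback (most recent call last):
  File "look.py", line 5, in <module>
    print(o['time'],o['eef_pos'].round(1),np.degrees(np.arctan2(T[1,2],T[0,2])).round(2),o['contact_force'].round(2),o['opening'].round(1))
                                                                                                                     ^^^^^^^^^^^^^^^^^^
AttributeError: 'float' object has no attribute 'round'
```

View pics/w1.png

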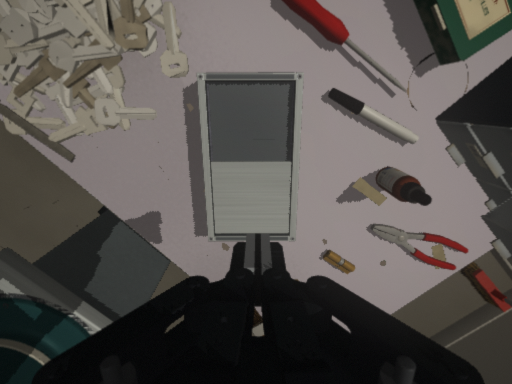

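The wrist picture shows the case upright in view: outer rim corners near (199,73), (301,73), (295,240) and (208,240), with the cover's edge at row 162. Next I fit its pose from zoomed corners.

```bash
sed -i "s/o\['opening'\].round(1)/round(o['opening'],1)/" look.py
python3 - <<'E'
import cv2
p=cv2.imread("pics/w1.png")
cv2.imwrite("pics/w1z.png",cv2.resize(p[60:260,185:315],None,fx=3,fy=3,interpolation=cv2.INTER_CUBIC))
E
```

```text
(no output)
```

View pics/w1z.png

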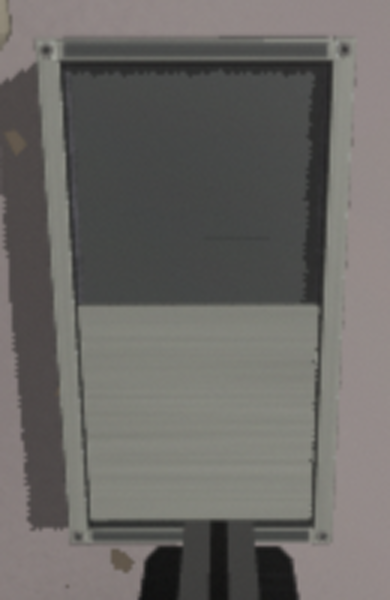

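```bash
cat >> h.py <<'E'
def c2w(pose,P):
    x,y,a=pose; P=np.atleast_2d(np.array(P,float)); c,s=np.cos(a),np.sin(a)
    return np.c_[x+c*P[:,0]-s*P[:,1], y+s*P[:,0]+c*P[:,1], P[:,2]]
E
python3 - <<'E'
from h import *
from scipy.optimize import least_squares
z=np.load("pics/w1.npz"); T=z['T']; d=z['d']
px=np.array([[37,39],[353,39],[330,543],[70,543]])/3+[185,60]-.33
P=onplane('wrist',px,44,T); print(P.round(1))
C=np.array([[-61,108,44],[61,108,44],[61,-108,44],[-61,-108,44]])
f=lambda q:(proj('wrist',c2w(q,C),T)-px).ravel()
s=least_squares(f,[561,-13,-.75]); print("wrist",s.x,np.degrees(s.x[2]),s.fun.round(1))
pt=np.array([[160,50],[45,172],[263,384],[382,262]])/3.5+[150,130]-.35
C2=C[[1,0,3,2]]
f2=lambda q:(proj('top',c2w(q,C2))-pt).ravel()
s2=least_squares(f2,[561,-13,-.75]); print("top",s2.x,np.degrees(s2.x[2]),s2.fun.round(1))
pose=s.x
# depth: cover & rim heights
v,u=np.mgrid[0:384,0:512]; Q=bydepth('wrist',np.c_[u.ravel(),v.ravel()],d.ravel(),T)
a=pose[2]; R=np.array([[np.cos(a),np.sin(a)],[-np.sin(a),np.cos(a)]]); L=(Q[:,:2]-pose[:2])@R.T
ok=d.ravel()>0
def h(x0,x1,y0,y1):
    k=ok&(L[:,0]>x0)&(L[:,0]<x1)&(L[:,1]>y0)&(L[:,1]<y1); return np.median(Q[k,2]).round(2),k.sum()
print("cover",h(-40,40,-70,-10),"deck",h(-40,40,20,80),"rimL",h(-60,-54,-60,60),"rimR",h(54,60,-60,60),"desk",h(80,120,-60,60))
E
```

```text
[[ 592.4  108.9   44. ]
 [ 679.6   27.5   44. ]
 [ 534.1 -129.6   44. ]
 [ 446.   -47.3   44. ]]
wrist [562.73838783 -10.45360748  -0.75029191] -42.98855956340126 [-1.2 -0.4  1.3 -0.6  0.4  0.9 -0.5  0.9]
top [561.2040035  -12.79514008  -0.74972582] -42.956125178804726 [ 0.8 -1.  -2.2 -0.1 -0.1  1.7  1.5 -0.8]
cover (np.float64(42.45), np.int64(4823)) deck (np.float64(33.42), np.int64(3212)) rimL (np.float64(43.76), np.int64(444)) rimR (np.float64(310.98), np.int64(1880)) desk (np.float64(-0.31), np.int64(2362))
```

```bash
python3 -m creep '[[9,-4.2,-0.86,0],[14,-4.2,-0.86,0],[17,-4.2,-0.86,0],[18.1,-4.2,-0.86,0],[18.1,-4.2,-0.86,0],[18.1,-4.2,-0.86,0],[18.1,-4.2,-0.86,0],[18.1,-4.2,-0.86,0],[18.1,-4.2,-0.86,0]]' 0; python3 look.py w2;  python3 look.py w2b
```

```text
time: 3.65
eef_pos: [530.1, -46.5, 76.8]
tcp_rot: [0.623, 1.569, -0.128]
contact_force: [0.5, 0.3, 0.7]
opening: -0.3
3.65 [530.1 -46.5  76.8] -43.08 [0.45 0.27 0.69] -0.3
3.7 [529.9 -46.5  76.5] -43.08 [-0.4   1.21  0.38] -0.0
```

```bash
python3 -m creep '[[0.4,0,0,0],[0.4,0,0,0],[0.4,0,0,0],[0.4,0,0,0]]' ; python3 look.py w3;  python3 look.py w3b
```

```text
time: 4.15
eef_pos: [529.3, -46.5, 71.2]
tcp_rot: [-2.677, 1.571, 2.854]
contact_force: [-0.5, -0.7, 0.0]
opening: -0.2
4.15 [529.3 -46.5  71.2] -43.09 [-0.52 -0.68  0.02] -0.2
4.2 [529.4 -46.5  71.3] -43.09 [ 0.54 -0.77  0.33] 0.4
```

View pics/w3.png

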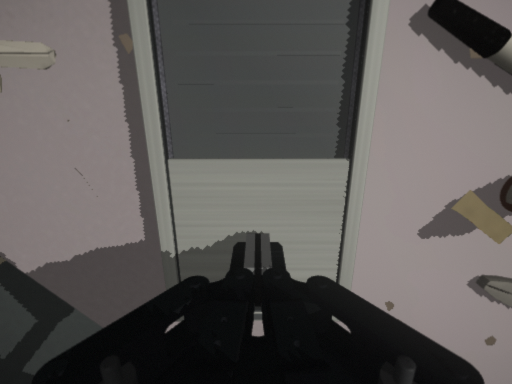

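The closed fingertip is above the cover's middle, at about (258,265), and clear of both rims. Next come small downward steps, watching the force.

```bash
python3 -m creep '[[0.1,0,0,0],[0.2,0,0,0],[0.26,0,0,0],[0.26,0,0,0],[0.26,0,0,0]]';python3 -m creep '[[0.03,0,0,0],[0.03,0,0,0],[0.03,0,0,0]]'; python3 -m creep '[[0.03,0,0,0],[0.03,0,0,0],[0.03,0,0,0]]'
```

```text
time: 4.75
eef_pos: [529.3, -46.5, 68.7]
tcp_rot: [-2.828, 1.571, 2.703]
contact_force: [-0.3, -0.2, 0.0]
opening: -0.2
time: 5.05
eef_pos: [529.4, -46.5, 68.4]
tcp_rot: [-1.551, 1.571, -2.303]
contact_force: [0.1, 0.0, -0.9]
opening: 0.4
time: 5.35
eef_pos: [529.4, -46.5, 68.1]
tcp_rot: [1.05, 1.571, 0.298]
contact_force: [-0.9, 0.2, -0.4]
opening: -0.1
```

Tip at about 43.1 mm with no contact yet.

```bash
python3 -m creep '[[0.03,0,0,0],[0.03,0,0,0],[0.03,0,0,0]]';python3 -m creep '[[0.03,0,0,0],[0.03,0,0,0],[0.03,0,0,0]]'
```

```text
time: 5.65
eef_pos: [529.4, -46.5, 67.8]
tcp_rot: [-2.592, 1.571, 2.939]
contact_force: [-0.0, -0.0, 0.4]
opening: 0.1
time: 5.95
eef_pos: [529.4, -46.5, 67.5]
tcp_rot: [-1.881, 1.571, -2.633]
contact_force: [0.5, -0.5, -0.5]
opening: -0.3
```

```bash
python3 -m creep '[[0.03,0,0,0],[0.03,0,0,0],[0.03,0,0,0]]'
```

```text
time: 6.25
eef_pos: [529.4, -46.5, 67.2]
tcp_rot: [-2.701, 1.571, 2.83]
contact_force: [0.1, 0.4, -0.2]
opening: -0.2
```

```bash
python3 -m creep '[[0.03,0,0,0],[0.03,0,0,0],[0.03,0,0,0]]'
```

```text
time: 6.55
eef_pos: [529.4, -46.5, 66.9]
tcp_rot: [-1.202, 1.571, -1.954]
contact_force: [0.2, -0.6, -0.8]
opening: -0.1
```

```bash
python3 -m creep '[[0.03,0,0,0],[0.03,0,0,0],[0.03,0,0,0]]';python3 -m creep '[[0.02,0,0,0],[0.02,0,0,0],[0.02,0,0,0]]'
```

```text
time: 6.85
eef_pos: [529.4, -46.5, 66.7]
tcp_rot: [0.862, 1.571, 0.11]
contact_force: [-0.1, 0.2, 1.6]
opening: -0.2
time: 7.15
eef_pos: [529.4, -46.5, 66.6]
tcp_rot: [0.342, 1.571, -0.41]
contact_force: [-1.6, -0.1, 4.1]
opening: -0.2
```

```bash
python3 -m creep '[[0.03,0,0,0],[0.03,0,0,0],[0.03,0,0,0]]'
```

```text
time: 7.45
eef_pos: [529.4, -46.5, 66.4]
tcp_rot: [0.17, 1.571, -0.582]
contact_force: [-3.0, -0.3, 6.3]
opening: 0.2
```

```bash
python3 -m creep '[[0.04,0,0,0],[0.04,0,0,0],[0.04,0,0,0]]'; python3 -c "
from h import *
for i in range(3):
    viewer.read_camera('wrist');print(r.get_obs()['contact_force'].round(1))"
```

```text
time: 7.75
eef_pos: [529.5, -46.6, 66.3]
tcp_rot: [0.357, 1.57, -0.395]
contact_force: [-3.3, 0.2, 10.1]
opening: 0.1
[-4.  -0.6  9.7]
[-4.6 -0.1  9.9]
[-4.3 -0.  11. ]
```

```bash
python3 -m creep '[[0.015,0,0,0],[0.015,0.1,0,0],[0.015,0.3,0,0],[0.015,0.6,0,0],[0.015,1.0,0,0],[0.015,1.4,0,0]]'; python3 look.py s1
```

```text
time: 8.5
eef_pos: [539.0, -36.4, 66.2]
tcp_rot: [-1.01, 1.57, -1.762]
contact_force: [-5.9, -1.5, 11.1]
opening: 0.2
8.5 [539.  -36.4  66.2] -43.09 [-5.88 -1.53 11.14] 0.2
```

View pics/s1.png

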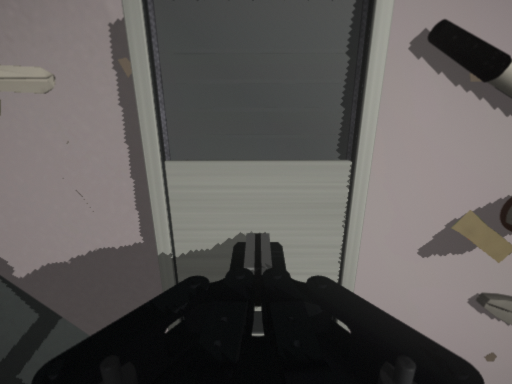

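The cover's edge stayed at row ~160 in the tool-fixed view, so the cover is following the fingertip, with 12.7 N total.

```bash
python3 -m creep '[[0.0,0.4,0,0],[0,0.8,0,0],[0,1.2,0,0],[0,1.6,0,0],[0,2.0,0,0],[0,2.4,0,0]]'; python3 look.py s2
```

```text
time: 9.15
eef_pos: [555.4, -18.8, 66.2]
tcp_rot: [-0.828, 1.57, -1.58]
contact_force: [-6.3, -1.7, 12.2]
opening: -0.2
9.15 [555.4 -18.8  66.2] -43.08 [-6.33 -1.71 12.22] -0.2
```

```bash
python3 -m creep '[[0.0,0.4,0,0],[0,0.8,0,0],[0,1.2,0,0],[0,1.6,0,0],[0,2.0,0,0],[0,2.4,0,0]]'; python3 look.py s3
```

```text
time: 9.8
eef_pos: [571.8, -1.3, 66.2]
tcp_rot: [-1.07, 1.57, -1.822]
contact_force: [-6.6, -1.5, 11.2]
opening: 0.0
9.8 [571.8  -1.3  66.2] -43.09 [-6.62 -1.46 11.25] 0.0
```

View pics/s3.png

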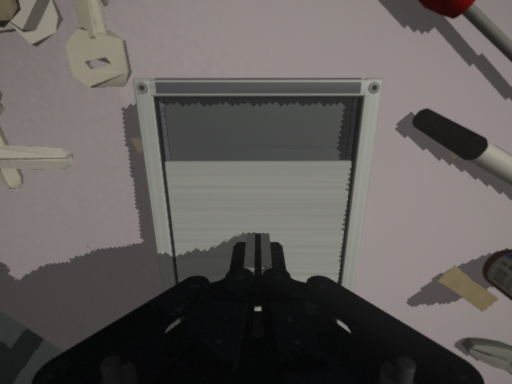

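```bash
python3 -m creep '[[0.0,0.4,0,0],[0,0.8,0,0],[0,1.2,0,0],[0,1.6,0,0],[0,2.0,0,0],[0,2.4,0,0],[0,2.8,0,0],[0,3.0,0,0],[0,3.1,0,0]]'; python3 -m creep '[[0,0.05,0,0],[0,0.1,0,0],[0,0.15,0,0],[0,0.2,0,0],[0,0.2,0,0]]';python3 look.py s4
```

```text
time: 10.75
eef_pos: [593.0, 21.4, 66.2]
tcp_rot: [-1.091, 1.571, -1.843]
contact_force: [-5.1, -0.6, 11.2]
opening: 0.1
time: 11.25
eef_pos: [594.1, 22.6, 66.1]
tcp_rot: [-1.368, 1.57, -2.12]
contact_force: [-7.4, -4.1, 12.1]
opening: 0.3
11.25 [594.1  22.6  66.1] -43.09 [-7.44 -4.09 12.12] 0.3
```

View pics/s4.png

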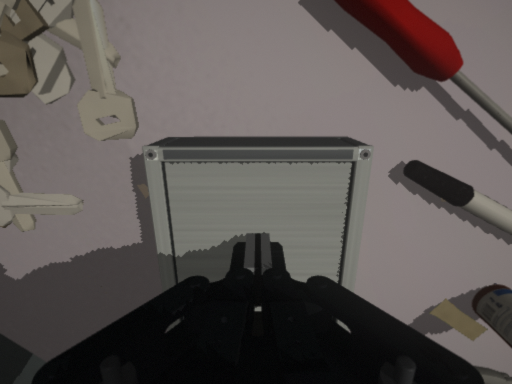

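The cover's edge now meets the far inner rim at row ~162, and the along-slide force rose to about 8 N, so it is at its stop. Next I lift off and go look at the cylinder.

```bash
python3 -m creep '[[-0.3,0,0,0],[-1,0,0,0],[-5,0,0,0],[-10,0,0,0],[-15,0,0,0],[-18,0,0,0],[-18,0,0,0],[-18,0,0,0]]'; python3 -c "
from h import *
goto([532,-358,246],np.radians(25.5))
viewer.read_camera('top')
p,d=viewer.read_camera('top');cv2.imwrite('pics/t2.png',cv2.resize(p[130:290,150:360],None,fx=3,fy=3))"
```

```text
time: 12.1
eef_pos: [594.3, 22.9, 245.9]
tcp_rot: [0.86, 1.57, 0.108]
contact_force: [-0.1, 0.1, -0.6]
opening: -0.0
shift cm [-2.1000e-02 -3.2082e+01  2.1466e+01] turn -1.197 or 1.945
```

View pics/t2.png

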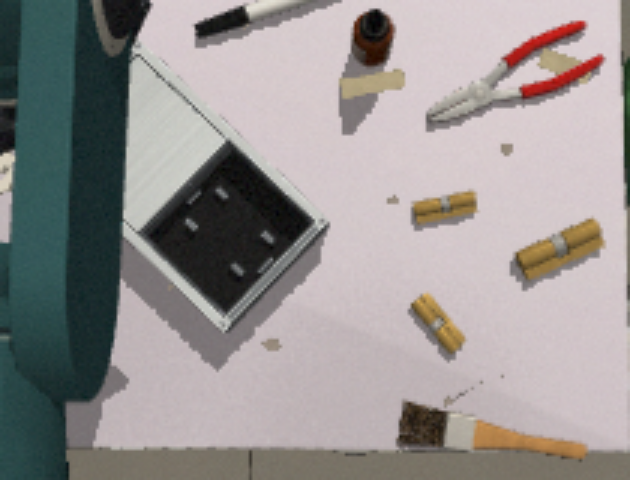

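The cover sits back over the deck and the well is open, with the cradle posts around (235,230). The arm goes to the cylinder now.

```bash
python3 -m creep '[[0,-32.1,21.5,-1.2],[0,-32.1,21.5,-1.2],[0,-32.1,21.5,-1.2],[0,-32.1,21.5,-1.2],[0,-32.1,21.5,-1.2],[0,-32.1,21.5,-1.2],[0,-32.1,21.5,-1.2],[0,-32.1,21.5,-1.2],[0,-32.1,21.5,-1.2],[0,-32.1,21.5,-1.2],[0,-32.1,21.5,-1.2],[0,-32.1,21.5,-1.2],[0,-32.1,21.5,-1.2],[0,-32.1,21.5,-1.2],[0,-32.1,21.5,-1.2]]' 5; python3 look.py g1
python3 - <<'E'
from h import *
T=Tt();p,d=viewer.read_camera("wrist")
for s in finder.silhouettes("wrist","cylinder")[:4]:
    m=s["mask"]; v,u=np.nonzero(m&(d>0)); P=bydepth("wrist",np.c_[u,v],d[v,u],T)
    k=P[:,2]>13;k=k if k.sum()>50 else P[:,2]>3
    for kk in (k,P[:,2]>3):
        c,sz,a=cv2.minAreaRect(P[kk][:,:2].astype(np.float32)); print(round(s["confidence"],2),u.mean().round(),v.mean().round(),len(u),np.round(c,1),np.round(sz,1),round(a,1),np.percentile(P[:,2],[5,50,95]).round(1))
for s in finder.spot_point("wrist","cylinder")[:4]:
    q=np.array(s['centre'])*[512,384]; print(s['confidence'],q,onplane('wrist',[q],0,T))
E
```

```text
time: 13.7
eef_pos: [532.2, -358.0, 245.7]
tcp_rot: [-1.033, 1.571, -0.585]
contact_force: [-0.3, -0.2, -1.0]
opening: 50.2
13.7 [ 532.2 -358.   245.7] 25.69 [-0.27 -0.21 -0.95] 50.2
0.82 248.0 35.0 819 [ 454.6 -220.4] [52.2 18.6] 39.4 [ 4.7  9.7 12.6]
0.82 248.0 35.0 819 [ 454.6 -220.4] [52.2 18.6] 39.4 [ 4.7  9.7 12.6]
0.72 316.0 78.0 705 [ 550.2 -226.4] [18.5 52.1] 12.4 [ 6.   9.5 12.5]
0.72 316.0 78.0 705 [ 550.2 -226.4] [18.5 52.1] 12.4 [ 6.   9.5 12.5]
0.59 258.0 136.0 1108 [ 518.9 -319.9] [17.9 72.7] 26.4 [ 8.7 13.6 17. ]
0.59 258.0 136.0 1108 [ 516.2 -321.1] [25.6 72.7] 24.8 [ 8.7 13.6 17. ]
0.88 [314.6752  78.912 ] [[ 549.73835361 -226.39870002    0.        ]]
0.78 [255.7952 136.0896] [[ 513.75773833 -322.2296798     0.        ]]
0.64 [246.9888  37.9008] [[ 454.03339041 -222.21522211    0.        ]]
0.19 [432.6912  80.7168] [[ 684.38128862 -163.93808428    0.        ]]
```

View pics/g1.png

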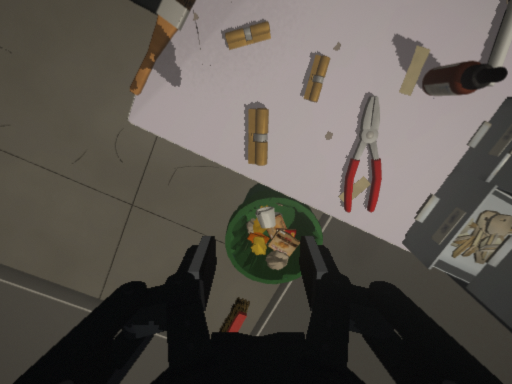

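The target cylinder is at (258,136), the largest of the three at 25.6 x 72.7 mm. I descend over it.

```bash
python3 -m creep '[[4,4.02,0.14,0],[8,4.02,0.14,0],[12,4.02,0.14,0],[15,4.02,0.14,0],[17.5,4.02,0.14,0],[18,4.02,0.14,0.012],[18,4.02,0.14,0.012],[18,4.02,0.14,0.012],[18,4.02,0.14,0.012]]'; python3 look.py g2
python3 - <<'E'
from h import *
T=Tt()
K=[[x,y,17] for x,y in ((516.1,-321.1),)]
print(T[:3,3],proj('wrist',K,T))
E
```

```text
time: 14.8
eef_pos: [516.5, -322.0, 67.3]
tcp_rot: [-1.017, 1.569, -0.581]
contact_force: [0.0, -0.7, 0.3]
opening: 49.7
14.8 [ 516.5 -322.    67.3] 24.98 [ 0.03 -0.74  0.33] 49.7
[ 516.37760727 -321.92643446   67.05776113] [[255.97187968 227.98708699]]
```

View pics/g2.png

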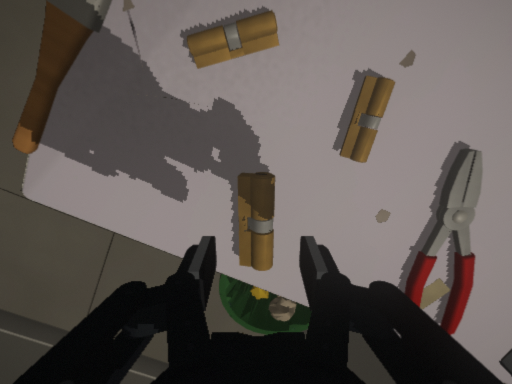

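The jaws straddle the cylinder (cylinder column ~256, jaw centre ~258). I go down and grip.

```bash
python3 -m creep '[[1.5,0,0,0],[2.8,0,0,0],[3.6,0,0,0],[3.6,0,0,0],[3.6,0,0,0],[3.6,0,0,0]]'; python3 look.py g3;  python3 -m creep '[[0,0,0,0],[0,0,0,0],[0,0,0,0],[0,0,0,0],[0,0,0,0],[0,0,0,0],[0,0,0,0]]' 1.5;  python3 look.py g4
```

```text
time: 15.45
eef_pos: [516.1, -321.7, 30.0]
tcp_rot: [-1.022, 1.57, -0.586]
contact_force: [-0.2, -0.6, -0.8]
opening: 50.2
15.45 [ 516.1 -321.7   30. ] 24.98 [-0.19 -0.64 -0.84] 50.2
time: 16.2
eef_pos: [516.1, -321.7, 30.2]
tcp_rot: [-1.012, 1.57, -0.576]
contact_force: [-0.6, 1.2, 6.2]
opening: 22.5
16.2 [ 516.1 -321.7   30.2] 24.98 [-0.59  1.2   6.22] 22.5
```

View pics/g4.png

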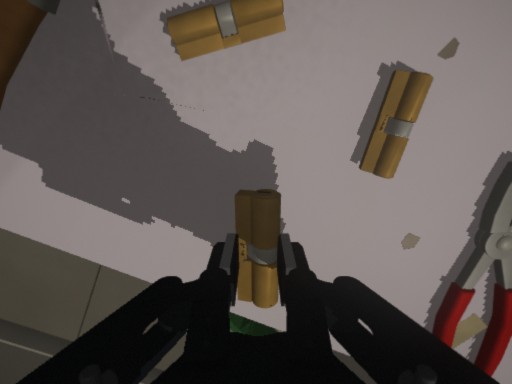

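```bash
python3 -m creep '[[0,0,0,0],[0,0,0,0],[0,0,0,0],[0,0,0,0]]' ;  python3 look.py g5;python3 - <<'E'
import cv2
p=cv2.imread("pics/g5.png")
cv2.imwrite("pics/g5z.png",cv2.resize(p[170:330,170:350],None,fx=3.5,fy=3.5,interpolation=cv2.INTER_CUBIC))
E
```

```text
time: 16.65
eef_pos: [516.1, -321.7, 30.2]
tcp_rot: [-1.021, 1.57, -0.585]
contact_force: [-1.0, 1.3, 5.4]
opening: 22.4
16.65 [ 516.1 -321.7   30.2] 24.98 [-1.03  1.29  5.4 ] 22.4
```

View pics/g5z.png

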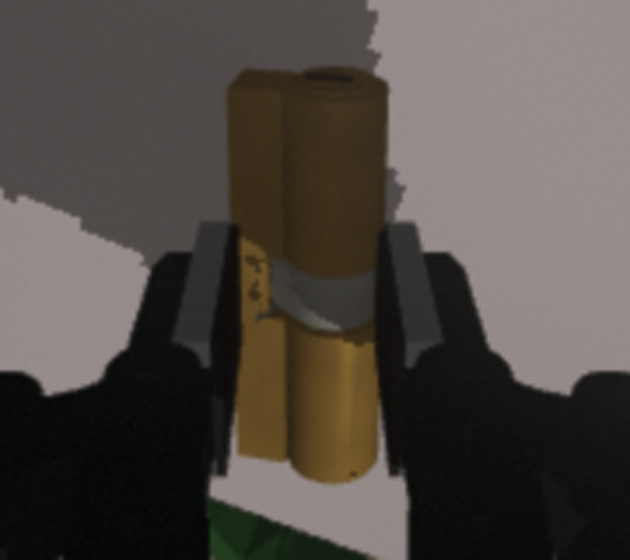

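The jaws shut to 22.4 mm with a 5 N upward push, so the tips are riding on the upper slope of the round barrel. I reopen, go 3 mm lower and grip again.

```bash
python3 -m creep '[[0,0,0,0],[0,0,0,0],[0,0,0,0],[0.1,0,0,0],[0.3,0,0,0],[0.3,0,0,0],[0.3,0,0,0]]' 5;  python3 look.py g6; python3 -m creep '[[0,0,0,0],[0,0,0,0],[0,0,0,0],[0,0,0,0],[0,0,0,0],[0,0,0,0],[0,0,0,0],[0,0,0,0]]' 1.5;  python3 look.py g7;python3 - <<'E'
import cv2
p=cv2.imread("pics/g7.png")
cv2.imwrite("pics/g7z.png",cv2.resize(p[170:330,170:350],None,fx=3.5,fy=3.5,interpolation=cv2.INTER_CUBIC))
E
```

```text
time: 17.4
eef_pos: [515.8, -321.5, 26.4]
tcp_rot: [2.083, 1.571, 2.519]
contact_force: [0.0, -0.7, -0.8]
opening: 50.0
17.4 [ 515.8 -321.5   26.4] 24.98 [ 0.   -0.68 -0.79] 50.0
time: 18.25
eef_pos: [516.0, -321.7, 26.9]
tcp_rot: [-0.92, 1.57, -0.484]
contact_force: [-1.4, 1.4, 5.4]
opening: 23.1
18.25 [ 516.  -321.7   26.9] 24.98 [-1.45  1.41  5.45] 23.1
```

View pics/g7z.png

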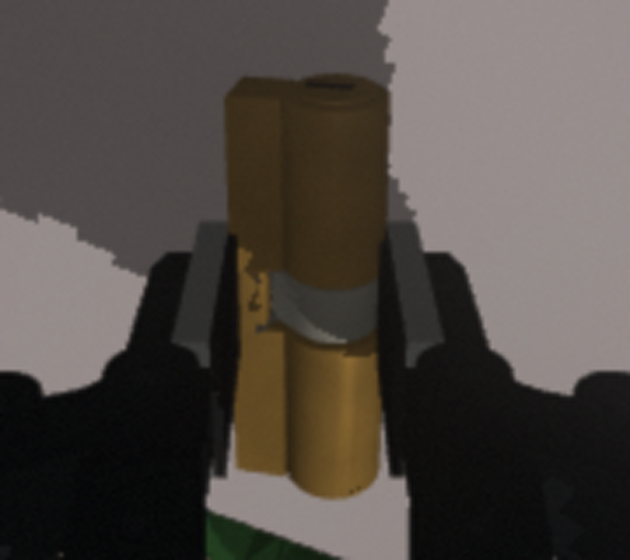

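The pads now overlap the flanks fully. The leftover upward force fits pads dragging the cylinder onto the desk as they swing forward. I do a small lift test.

```bash
python3 -m creep '[[-0.2,0,0,0],[-0.5,0,0,0],[-1,0,0,0],[-1.5,0,0,0],[-2,0,0,0],[-2,0,0,0],[-2,0,0,0]]';  python3 look.py g8
python3 - <<'E'
import cv2
p=cv2.imread("pics/g8.png")
cv2.imwrite("pics/g8z.png",cv2.resize(p[150:330,150:370],None,fx=3.3,fy=3.3,interpolation=cv2.INTER_CUBIC))
E
```

```text
time: 19.0
eef_pos: [515.9, -321.6, 46.7]
tcp_rot: [-1.058, 1.571, -0.622]
contact_force: [-0.4, 0.6, -1.2]
opening: 23.0
19.0 [ 515.9 -321.6   46.7] 24.98 [-0.37  0.58 -1.18] 23.0
```

View pics/g8z.png

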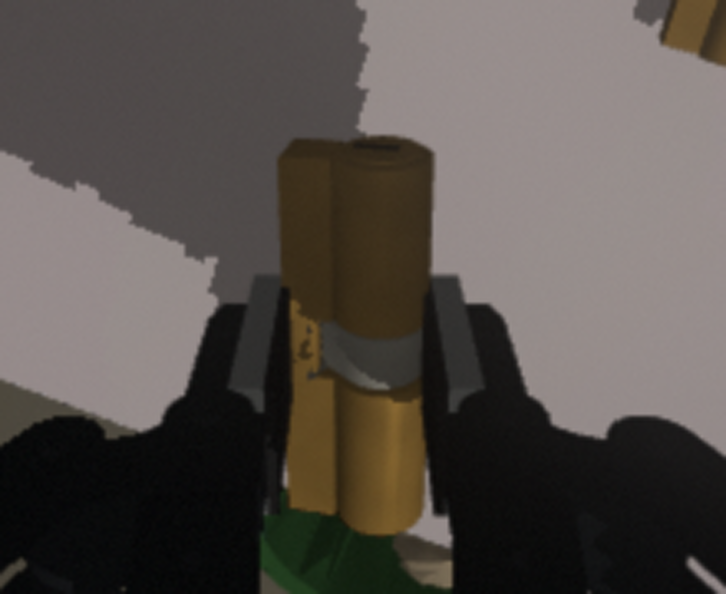

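The cylinder is off the desk, level, and held between the pads at its middle. I raise it and carry it over the well.

```bash
python3 -c "
from h import *
goto([526.5,-49.6,140],np.radians(-42.97))"; python3 -m creep '[[-3,0,0,0],[-7,0,0,0],[-9.3,0,0,0],[-9.3,0,0,0],[-9.3,0,0,0]]'
```

```text
shift cm [-9.354 24.197 12.453] turn 1.186 or -1.956
time: 19.55
eef_pos: [515.7, -321.5, 138.9]
tcp_rot: [2.008, 1.571, 2.444]
contact_force: [-0.2, -0.1, -1.5]
opening: 22.6
```

```bash
python3 -m creep '[[0,3,1.5,0.1],[0,6,3,0.2],[0,9,4.5,0.3],[0,12,6,0.4],[0,15,7.5,0.5],[0,18,9,0.6],[0,21,10.5,0.7],[0,24.2,12.45,0.8],[0,24.2,12.45,0.9],[0,24.2,12.45,1.0],[0,24.2,12.45,1.1],[0,24.2,12.45,1.186],[0,24.2,12.45,1.186],[0,24.2,12.45,1.186],[0,24.2,12.45,1.186]]'; python3 look.py p1
python3 - <<'E'
from h import *
z=np.load('pics/p1.npz');T=z['T'];p=cv2.imread('pics/p1.png')
pose=(562,-11.6,np.radians(-42.97))
C=[[sx*18,-52+sy*y,17] for sx in(-1,1) for sy in (-1,1) for y in (20,33)]
q=proj('wrist',c2w(pose,C),T); print(q.round(1))
for u,v in q: cv2.circle(p,(int(round(u)),int(round(v))),1,(0,0,255),-1)
cv2.imwrite("pics/p1z.png",cv2.resize(p[100:340,150:370],None,fx=2.5,fy=2.5,interpolation=cv2.INTER_CUBIC))
E
```

```text
time: 21.05
eef_pos: [526.3, -49.6, 138.8]
tcp_rot: [-2.539, 1.57, 2.996]
contact_force: [0.0, -0.4, -1.5]
opening: 22.6
21.05 [526.3 -49.6 138.8] -42.85 [ 0.03 -0.39 -1.55] 22.6
[[239.7 214.4]
 [239.9 226.5]
 [238.9 174.7]
 [238.7 160.9]
 [276.7 214.5]
 [276.3 226.6]
 [277.8 174.8]
 [278.2 161. ]]
```

View pics/p1z.png

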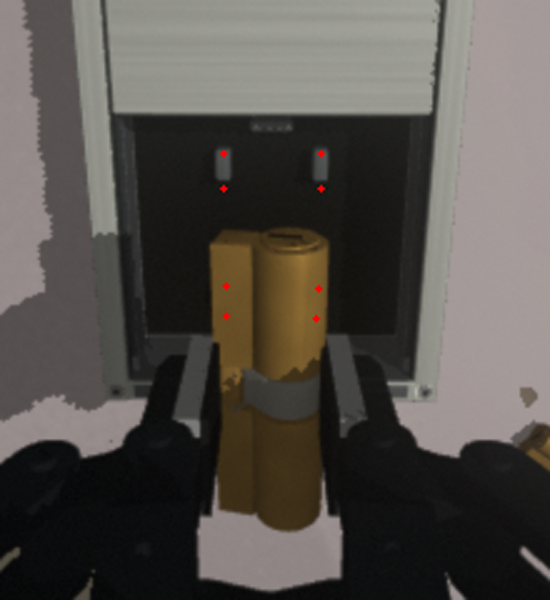

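The projected post marks sit right in x. In y the real posts appear about 2 px (2 mm) farther toward +y than predicted. I check where the held cylinder sits along the tool's y, using the same camera.

Run:
```python
from h import *
from scipy.optimize import least_squares
z=np.load('pics/p1.npz');T=z['T']
for y in (36.5,38.5):
  L=np.array([[9.8,y,4.5,1],[9.8,-y,4.5,1],[9.8,y,0,1]]); print(y,proj('wrist',(T@L.T).T[:,:3],T).round(1))
print("seen far end top",[292/2.5+150,232/2.5+100],"near end", [288/2.5+150,530/2.5+100])
# posts top centres/edges: zoomed left post x216-231 y148-182, right 313-328
px=np.array([[223.5,148],[223.5,182],[320.5,148],[320.5,182]])/2.5+[150,100]-.3
C=np.array([[-18,-19,17],[-18,-32,17],[18,-19,17],[18,-32,17]],float)
f=lambda q:(proj('wrist',c2w((q[0],q[1],np.radians(-42.97)),C),T)-px).ravel()
s=least_squares(f,[562,-11]);print(s.x,s.fun.round(1)); P=c2w((s.x[0],s.x[1],np.radians(-42.97)),[0,-52,8])[0]; print("seat",P); goto([P[0],P[1],60])
print(onplane('wrist',px,17,T))
```

```text
36.5 [[267.1 200.9]
 [265.5 315.5]
 [258.2 200.9]]
38.5 [[267.1 197.2]
 [265.4 318.1]
 [258.2 197.2]]
seen far end top [266.8, 192.8] near end [265.2, 312.0]
[563.42204423 -10.19878165] [-0.4 -0.2 -0.1  0.1  0.5 -0.1  0.1  0.2]
seat [527.97804703 -48.24773778   8.        ]
shift cm [7.905 0.217 0.029] turn 0 or 0.0
[[537.42654215 -12.21342633  17.        ]
 [528.57660738 -21.36130347  17.        ]
 [563.2974181  -36.13482599  17.        ]
 [554.88877973 -45.68616509  17.        ]]
```

```bash
python3 -m creep '[[2,0.12,0.03,0],[4,0.12,0.03,0],[6,0.12,0.03,0],[7.5,0.12,0.03,0],[8.3,0.12,0.03,0],[8.3,0.12,0.03,0],[8.3,0.12,0.03,0],[8.3,0.12,0.03,0]]'; python3 look.py p2
python3 - <<'E'
from h import *
p=cv2.imread('pics/p2.png')
cv2.imwrite("pics/p2z.png",cv2.resize(p[120:330,150:370],None,fx=2.8,fy=2.8,interpolation=cv2.INTER_CUBIC)*1)
E
```

```text
time: 21.9
eef_pos: [528.0, -49.0, 57.6]
tcp_rot: [0.602, 1.569, -0.148]
contact_force: [-0.1, -0.0, -2.2]
opening: 22.8
21.9 [528.  -49.   57.6] -42.97 [-0.09 -0.03 -2.22] 22.8
```

View pics/p2z.png

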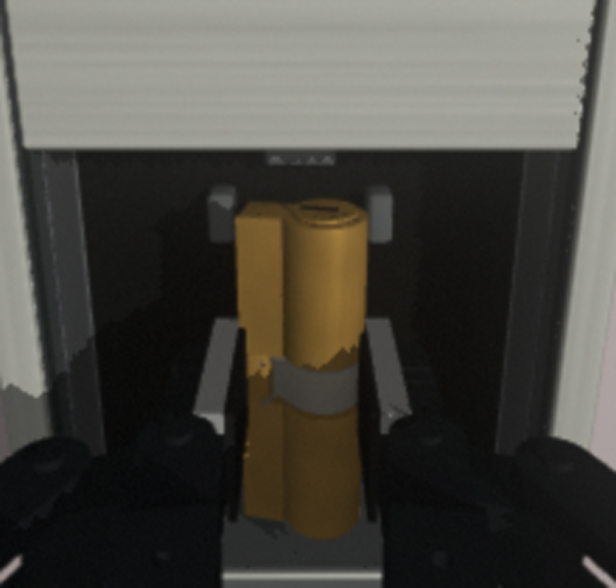

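The cylinder lines up between the posts, with similar gaps left and right. I lower it in stages.

```bash
python3 -m creep '[[0.4,0,0,0],[0.8,0,0,0],[1.2,0,0,0],[1.5,0,0,0],[1.5,0,0,0],[1.5,0,0,0]]'; python3 look.py p3; python3 -m creep '[[0.1,0,0,0],[0.2,0,0,0],[0.3,0,0,0],[0.3,0,0,0],[0.3,0,0,0]]'; python3 look.py p4
python3 - <<'E'
from h import *
p=cv2.imread('pics/p4.png')
cv2.imwrite("pics/p4z.png",cv2.resize(p[120:330,150:370],None,fx=2.8,fy=2.8,interpolation=cv2.INTER_CUBIC)*1)
E
```

```text
time: 22.55
eef_pos: [527.5, -49.0, 41.5]
tcp_rot: [-2.508, 1.571, 3.025]
contact_force: [0.5, 0.8, -2.2]
opening: 22.6
22.55 [527.5 -49.   41.5] -42.97 [ 0.45  0.77 -2.16] 22.6
time: 23.1
eef_pos: [527.5, -49.0, 38.5]
tcp_rot: [-2.277, 1.571, -3.027]
contact_force: [0.0, -0.1, -1.0]
opening: 22.7
23.1 [527.5 -49.   38.5] -42.97 [ 0.   -0.1  -1.01] 22.7
```

View pics/p4z.png

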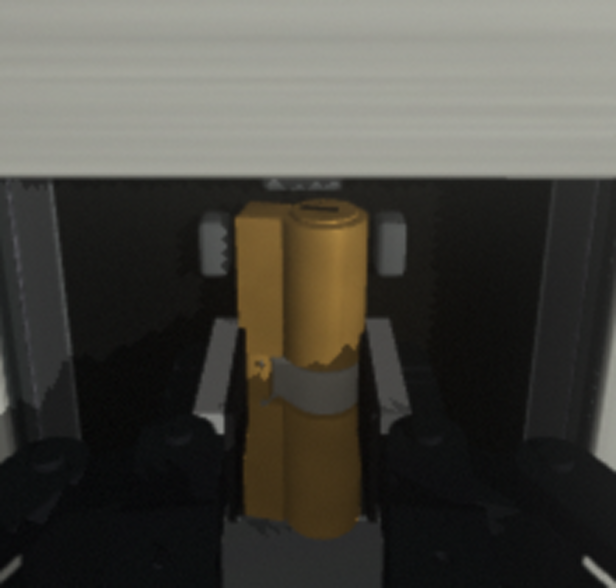

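```bash
python3 -m creep '[[0.1,0,0,0],[0.2,0,0,0],[0.25,0,0,0],[0.25,0,0,0],[0.25,0,0,0]]'; python3 -m creep '[[0.05,0,0,0],[0.05,0,0,0],[0.05,0,0,0]]';  python3 -m creep '[[0.05,0,0,0],[0.05,0,0,0],[0.05,0,0,0]]'
```

```text
time: 23.65
eef_pos: [527.5, -49.0, 36.1]
tcp_rot: [-1.021, 1.571, -1.771]
contact_force: [0.3, -0.7, -1.7]
opening: 22.5
time: 23.95
eef_pos: [527.5, -49.0, 35.6]
tcp_rot: [0.461, 1.571, -0.289]
contact_force: [-0.1, 0.2, -2.7]
opening: 22.8
time: 24.25
eef_pos: [527.5, -49.0, 35.0]
tcp_rot: [-2.891, 1.571, 2.643]
contact_force: [0.0, 0.3, -2.3]
opening: 22.8
```

```bash
python3 -m creep '[[0.03,0,0,0],[0.03,0,0,0],[0.03,0,0,0]]'; python3 -m creep '[[0.03,0,0,0],[0.03,0,0,0],[0.03,0,0,0]]'
```

```text
time: 24.55
eef_pos: [527.6, -49.0, 34.9]
tcp_rot: [0.656, 1.571, -0.094]
contact_force: [-2.4, 0.4, 2.1]
opening: 23.1
time: 24.85
eef_pos: [527.6, -49.0, 34.9]
tcp_rot: [0.506, 1.571, -0.244]
contact_force: [-4.1, 0.3, 6.9]
opening: 22.7
```

```bash
python3 -m creep '[[0.03,0,0,0],[0.03,0,0,0],[0.03,0,0,0]]'; python3 look.py p5
python3 - <<'E'
from h import *
p=cv2.imread('pics/p5.png')
cv2.imwrite("pics/p5z.png",cv2.resize(p[120:330,150:370],None,fx=2.8,fy=2.8,interpolation=cv2.INTER_CUBIC)*1)
E
```

```text
time: 25.15
eef_pos: [527.6, -49.0, 34.9]
tcp_rot: [0.117, 1.571, -0.633]
contact_force: [-5.4, 0.5, 10.3]
opening: 22.8
25.15 [527.6 -49.   34.9] -42.97 [-5.44  0.52 10.29] 22.8
```

View pics/p5z.png

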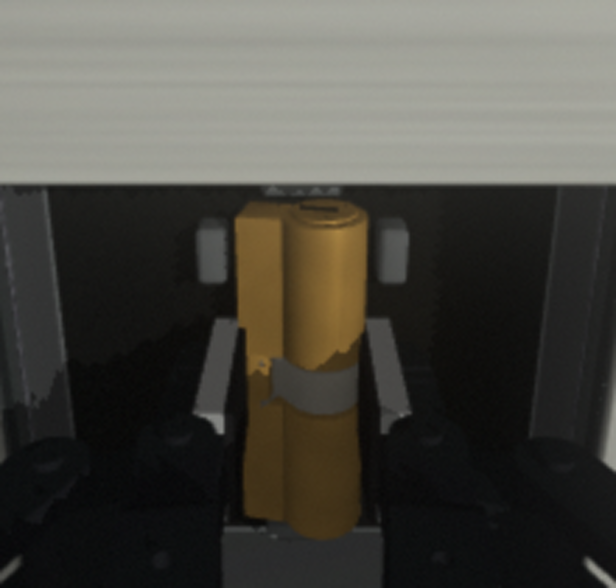

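Contact came at TCP z 34.9, as expected for the well floor. The cylinder lies between the posts, with a gap to the end stop. I ease off the press, then release.

```bash
python3 -m creep '[[-0.07,0,0,0],[-0.07,0,0,0],[-0.07,0,0,0]]'; python3 -m creep '[[0,0,0,0],[0,0,0,0],[0,0,0,0],[0,0,0,0],[0,0,0,0],[0,0,0,0]]' 4.5; python3 -m creep '[[-0.5,0,0,0],[-1.5,0,0,0],[-3,0,0,0],[-6,0,0,0],[-10,0,0,0],[-14,0,0,0],[-16,0,0,0],[-16,0,0,0],[-16,0,0,0]]'; python3 look.py p6;  python3 - <<'E'
from h import *
p=cv2.imread('pics/p6.png')
cv2.imwrite("pics/p6z.png",cv2.resize(p[60:260,150:370],None,fx=3,fy=3,interpolation=cv2.INTER_CUBIC)*1)
E
```

```text
time: 25.5
eef_pos: [527.6, -49.0, 34.9]
tcp_rot: [0.571, 1.571, -0.179]
contact_force: [0.1, 0.0, 2.8]
opening: 22.6
time: 26.1
eef_pos: [527.6, -49.0, 34.9]
tcp_rot: [2.036, 1.571, 1.286]
contact_force: [0.1, -0.4, 1.1]
opening: 45.0
time: 27.0
eef_pos: [527.5, -49.0, 195.8]
tcp_rot: [0.618, 1.569, -0.132]
contact_force: [-0.6, 0.2, -0.6]
opening: 45.4
27.0 [527.5 -49.  195.8] -42.97 [-0.64  0.18 -0.56] 45.4
```

View pics/p6z.png

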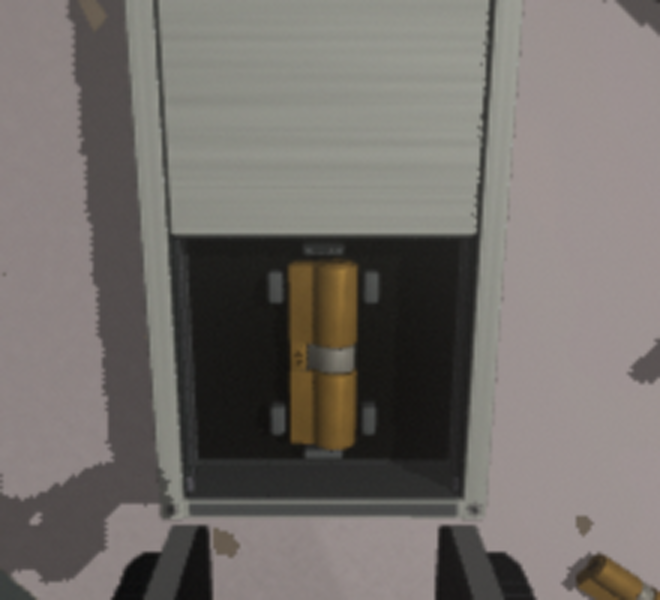

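The cylinder is flat in the cradle, between the four posts and both end stops, and the cover is untouched. I go back over the deck with the fingers shut.

```bash
python3 -m creep '[[0,4,0,0],[0,8,0,0],[0,9.7,0,0],[3,9.7,0,0],[7,9.7,0,0],[10,9.7,0,0],[12,9.7,0,0],[12.5,9.7,0,0],[12.5,9.7,0,0],[12.5,9.7,0,0],[12.5,9.7,0,0]]' 0; python3 -m creep '[[0.1,0,0,0],[0.2,0,0,0],[0.26,0,0,0],[0.26,0,0,0],[0.26,0,0,0]]'; python3 look.py q1
```

```text
time: 28.15
eef_pos: [594.2, 22.0, 71.2]
tcp_rot: [0.731, 1.569, -0.019]
contact_force: [-1.2, -1.1, 0.2]
opening: 0.2
time: 28.65
eef_pos: [593.6, 22.0, 67.3]
tcp_rot: [-2.025, 1.571, -2.775]
contact_force: [-0.2, 0.2, -0.3]
opening: -0.1
28.65 [593.6  22.   67.3] -42.97 [-0.22  0.16 -0.33] -0.1
```

```bash
python3 -m creep '[[0.03,0,0,0],[0.03,0,0,0],[0.03,0,0,0]]'; python3 -m creep '[[0.03,0,0,0],[0.03,0,0,0],[0.03,0,0,0]]'
```

```text
time: 29.0
eef_pos: [593.7, 22.0, 67.0]
tcp_rot: [1.211, 1.571, 0.461]
contact_force: [0.0, -0.4, 0.5]
opening: 0.0
time: 29.3
eef_pos: [593.7, 22.0, 66.7]
tcp_rot: [1.0, 1.571, 0.25]
contact_force: [0.4, -0.6, 2.0]
opening: -0.1
```

View pics/q1.png

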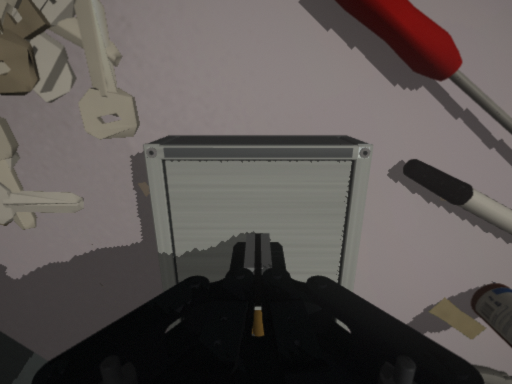

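The fingertip is over the cover's middle at (258,265) and contact has just begun at 2 N. I add pressure in steps.

```bash
python3 -m creep '[[0.04,0,0,0],[0.04,0,0,0],[0.04,0,0,0]]'; python3 -m creep '[[0.04,0,0,0],[0.04,0,0,0],[0.04,0,0,0]]'
```

```text
time: 29.6
eef_pos: [593.7, 22.0, 66.5]
tcp_rot: [0.808, 1.571, 0.058]
contact_force: [-1.8, -0.5, 5.0]
opening: 0.3
time: 29.9
eef_pos: [593.8, 22.0, 66.4]
tcp_rot: [0.742, 1.57, -0.008]
contact_force: [-2.4, 0.1, 8.8]
opening: 0.3
```

```bash
python3 -m creep '[[0.03,0,0,0],[0.03,0,0,0],[0.03,0,0,0]]'; python3 -m creep '[[0,-0.1,0,0],[0,-0.3,0,0],[0,-0.6,0,0],[0,-1.0,0,0],[0,-1.4,0,0]]'; python3 look.py q2
```

```text
time: 30.2
eef_pos: [593.8, 22.0, 66.2]
tcp_rot: [0.767, 1.57, 0.017]
contact_force: [-3.4, 0.1, 9.9]
opening: 0.2
time: 30.7
eef_pos: [584.9, 12.1, 66.5]
tcp_rot: [1.013, 1.568, 0.263]
contact_force: [2.6, 4.2, 6.1]
opening: -0.1
30.7 [584.9  12.1  66.5] -42.96 [2.61 4.17 6.08] -0.1
```

View pics/q2.png

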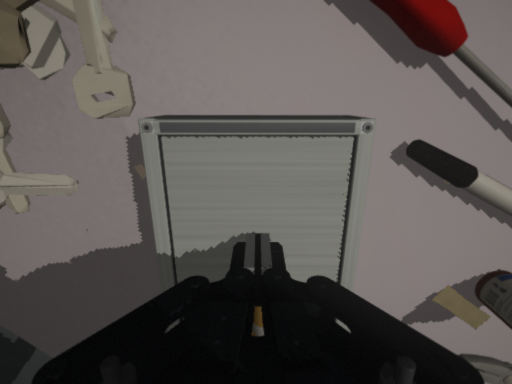

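The cover's edge is still at the rim (row ~137), so the finger slipped: pulling back let the press fall to 6 N. I press more.

```bash
python3 -m creep '[[0.05,0,0,0],[0.05,0,0,0],[0.05,0,0,0]]'; python3 -m creep '[[0.02,0,0,0],[0.02,-0.1,0,0],[0.02,-0.2,0,0],[0.02,-0.3,0,0],[0.02,-0.4,0,0],[0.02,-0.5,0,0]]'; python3 look.py q3
```

```text
time: 31.05
eef_pos: [584.7, 11.8, 66.2]
tcp_rot: [0.76, 1.569, 0.01]
contact_force: [-1.2, 1.0, 11.5]
opening: 0.5
time: 31.65
eef_pos: [581.8, 8.6, 66.3]
tcp_rot: [1.05, 1.567, 0.3]
contact_force: [2.3, 4.5, 11.3]
opening: -0.1
31.65 [581.8   8.6  66.3] -42.97 [ 2.25  4.54 11.32] -0.1
```

View pics/q3.png

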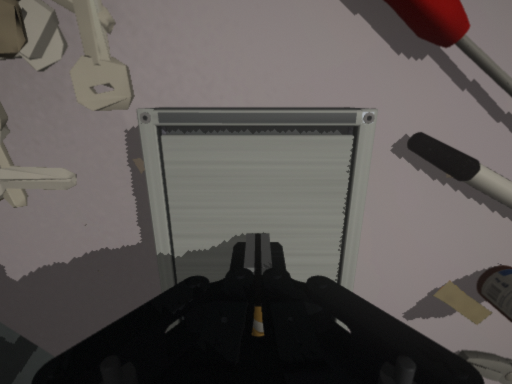

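The cover's edge (row 134) has now left the rim (row 126), at N 11 and 12 N total. I continue.

```bash
python3 -m creep '[[0,-0.4,0,0],[0,-0.8,0,0],[0,-1.2,0,0],[0,-1.6,0,0],[0,-2.0,0,0],[0,-2.4,0,0]]'; python3 look.py q4
```

```text
time: 32.3
eef_pos: [565.3, -9.0, 66.2]
tcp_rot: [1.067, 1.568, 0.317]
contact_force: [1.7, 5.4, 11.3]
opening: 0.2
32.3 [565.3  -9.   66.2] -42.97 [ 1.66  5.42 11.3 ] 0.2
```

```bash
python3 -m creep '[[0,-0.4,0,0],[0,-0.8,0,0],[0,-1.2,0,0],[0,-1.6,0,0],[0,-2.0,0,0],[0,-2.4,0,0]]'; python3 look.py q5
```

```text
time: 32.95
eef_pos: [548.9, -26.6, 66.2]
tcp_rot: [1.062, 1.568, 0.312]
contact_force: [1.1, 5.6, 11.3]
opening: 0.2
32.95 [548.9 -26.6  66.2] -42.96 [ 1.14  5.6  11.33] 0.2
```

View pics/q5.png

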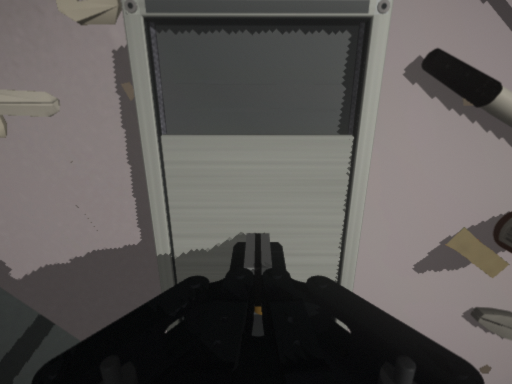

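The cover follows (edge at row 135, constant), with about half the travel left.

```bash
python3 -m creep '[[0,-0.4,0,0],[0,-0.8,0,0],[0,-1.2,0,0],[0,-1.6,0,0],[0,-2.0,0,0],[0,-2.4,0,0]]'; python3 look.py q6
```

```text
time: 33.6
eef_pos: [532.6, -44.2, 66.2]
tcp_rot: [1.045, 1.568, 0.295]
contact_force: [1.3, 5.1, 10.8]
opening: -0.4
33.6 [532.6 -44.2  66.2] -42.96 [ 1.29  5.07 10.85] -0.4
```

```bash
python3 -m creep '[[0,-0.4,0,0],[0,-0.8,0,0],[0,-1.2,0,0],[0,-1.5,0,0],[0,-1.7,0,0],[0,-1.7,0,0]]'; python3 look.py q7
```

```text
time: 34.25
eef_pos: [520.8, -56.8, 66.1]
tcp_rot: [1.004, 1.568, 0.254]
contact_force: [-0.8, 3.3, 11.8]
opening: -0.1
34.25 [520.8 -56.8  66.1] -42.97 [-0.82  3.25 11.82] -0.1
```

```bash
python3 -m creep '[[0,-0.05,0,0],[0,-0.1,0,0],[0,-0.15,0,0],[0,-0.2,0,0],[0,-0.2,0,0]]'; python3 look.py q8
```

```text
time: 34.8
eef_pos: [519.6, -58.1, 66.1]
tcp_rot: [1.033, 1.568, 0.283]
contact_force: [1.9, 5.2, 10.9]
opening: -0.3
34.8 [519.6 -58.1  66.1] -42.97 [ 1.93  5.18 10.95] -0.3
```

View pics/q8.png

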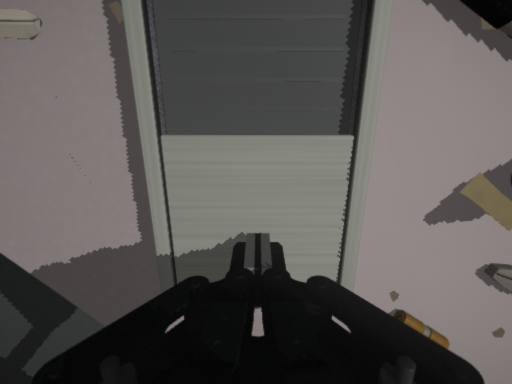

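```bash
python3 -m creep '[[0,-0.05,0,0],[0,-0.1,0,0],[0,-0.15,0,0],[0,-0.2,0,0],[0,-0.2,0,0]]'; python3 look.py q9
```

```text
time: 35.35
eef_pos: [518.5, -59.5, 66.1]
tcp_rot: [0.989, 1.567, 0.239]
contact_force: [3.2, 5.7, 9.3]
opening: -0.2
35.35 [518.5 -59.5  66.1] -42.97 [3.19 5.71 9.3 ] -0.2
```

```bash
python3 -m creep '[[0,-0.05,0,0],[0,-0.1,0,0],[0,-0.15,0,0],[0,-0.2,0,0],[0,-0.2,0,0]]'; python3 look.py q10
```

```text
time: 35.9
eef_pos: [517.2, -61.1, 66.1]
tcp_rot: [0.934, 1.567, 0.184]
contact_force: [4.0, 5.3, 10.0]
opening: -0.1
35.9 [517.2 -61.1  66.1] -42.97 [4.04 5.29 9.98] -0.1
```

Run:
```python
import cv2,numpy as np
for n in ("q6","q7","q8","q9","q10"):
    g=cv2.cvtColor(cv2.imread(f"pics/{n}.png"),cv2.COLOR_BGR2GRAY).astype(float)[:,200:320].mean(1)
    d=np.diff(g)[100:180]; i=d.argmax(); w=d[max(i-2,0):i+3]; print(n,100+i,(100+np.sum(np.arange(max(i-2,0),i+3)*w)/w.sum()).round(2))
p=cv2.imread("pics/q10.png"); cv2.imwrite("pics/q10z.png",p)
```

```text
q6 134 134.37
q7 134 134.45
q8 134 134.39
q9 132 131.88
q10 128 127.95
```

The cover's edge shifted in the tool view (134.4, then 131.9, then 128.0) while the lateral force rose. The cover is at its shut stop and the finger is slipping on it. I lift off and verify.

```bash
python3 -m creep '[[-0.3,0,0,0],[-1,0,0,0],[-5,0,0,0],[-10,0,0,0],[-15,0,0,0],[-18,0,0,0],[-18,5,0,0],[-18,5,0,0],[-18,5,0,0]]'; python3 look.py v1
python3 - <<'E'
from h import *
z=np.load('pics/v1.npz');T=z['T'];p=cv2.imread('pics/v1.png')
pose=(563.4,-10.2,np.radians(-42.97))
for cc,col in ((0,(0,255,0)),(5,(0,0,255))):
    q=proj('wrist',c2w(pose,[[-51.5,3+cc,41.7],[51.5,3+cc,41.7]]),T); print(cc,q.round(1))
g=cv2.cvtColor(p,cv2.COLOR_BGR2GRAY).astype(float)[:,225:275].mean(1); dd=np.diff(g); print([(i,dd[i].round(1)) for i in np.argsort(-np.abs(dd[40:300]))[:8]+40])
cv2.imwrite("pics/v1z.png",cv2.resize(p[50:290,150:370],None,fx=2.5,fy=2.5,interpolation=cv2.INTER_CUBIC))
E
```

```text
time: 36.85
eef_pos: [550.0, -24.4, 244.5]
tcp_rot: [-2.316, 1.57, -3.065]
contact_force: [0.1, 0.0, -0.4]
opening: -0.1
36.85 [550.  -24.4 244.5] -42.9 [ 0.06  0.03 -0.43] -0.1
0 [[215.6 155.4]
 [300.7 155.6]]
5 [[215.4 151.3]
 [300.9 151.5]]
[(np.int64(230), np.float64(-50.0)), (np.int64(155), np.float64(41.1)), (np.int64(67), np.float64(-40.4)), (np.int64(61), np.float64(-36.7)), (np.int64(233), np.float64(-28.8)), (np.int64(232), np.float64(28.2)), (np.int64(68), np.float64(-24.7)), (np.int64(59), np.float64(-23.9))]
```

View pics/v1z.png

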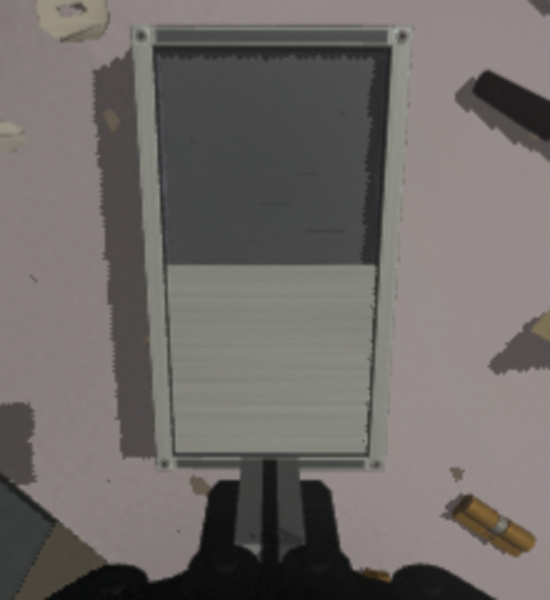

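The cover's edge is at row 155.5 against 155.4 predicted for fully shut, and the near end meets the rim. The arm touches nothing, so I hand in.

```bash
python3 -c "
from workcell import r
print(r.job_done())"
```

```text
the job is handed in; nothing more can be done
None
```

The lock cylinder is stowed in its cradle and the cover is slid fully shut over it. I handed the job in shortly after 36.9 s of the 72 s allowed; it reported no verdict.

- **Opening the cover:** I slid it back with the closed fingertip, pressing about 11–12 N, until the force along the slide rose at the stop. The highest total I read was about 15 N.
- **Placing the cylinder:** I took the largest look-alike and lowered it until it touched the well floor at the expected height, then let go. The picture afterwards showed it lying flat between the four posts and both end stops.
- **Shutting the cover:** I slid it shut at about 11 N of press, about 12.5 N in total. The final wrist picture puts its edge at pixel row 155.5, against 155.4 predicted for fully shut. The last force reading was close to zero, with the arm about 180 mm clear of the case.

**What did not go as planned:**
- **First grip:** it sat too high on the barrel, so I reopened and gripped 3 mm lower. The jaws then read 23 mm instead of 26 mm, but the hold was firm.
- **First shutting stroke:** the finger slipped about 13 mm because the press had dropped to 6 N, so I pressed harder.
- **Case position:** the top and wrist cameras disagreed by about 2.7 mm along the slide. I followed the cradle posts as the wrist camera saw them.

**Not checked:** I only read the force at the end of each move, so brief peaks in between were not seen. I did not re-measure the tools and the oil bottle; no move went near them.

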